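# Refit the cooktop knob and hold it pressed

## Robot

A 6-joint arm with a two-finger parallel gripper is mounted at the origin on the work surface. World frame = base frame: x ahead of the robot, y to its left, z up, the work surface at z = 0. Lengths are in m, angles in rad, forces in N, time in s.
With the tool pointing down it reaches from about 0.3 to 0.85 m from the base axis. Payload 4.2 kg.
Tool frame: the origin (TCP) lies on the centre line of the jaws, within the pads' length; the fingertips stand 25 mm ahead of it and the grasp point (between the pads) lies 6 mm ahead of it; z points along the fingers, y is the line along which they close (so a half turn about z gives the same grasp; the last joint's range is limited). The gripper opens to 91 mm and grips with 3 to 60 N. Pads are 32 mm wide; open, the fingers measure 118 mm over their backs; the gripper's body (76 mm by 178 mm) begins 60 mm behind the grasp point.
Start: joints at [1.318, 0.32, 1.565, -0, 1.257, -0.02], TCP at [0.133, 0.56, 0.239] pointing down, gripper open.
Joint ranges: [-3.11, 3.11], [-0.84, 2.01], [0.21, 2.61], [-1.34, 4.49], [0.05, 2.63], [-2.56, 2.56]. Speed limits (rad/s): [2.57, 2.57, 3.14, 3.14, 3.14, 3.14].

## Interface

Orientations are given as a unit quaternion [w, x, y, z].
In Python, from bench import manip gives the robot as it stands.
- The arm moves only by the tool play_rows, never from a script. Its argument "deltas" is a list of rows, each a list of 3 entries, a list of its own where there are three numbers: the shift along the tool's x, y, z in m, then the turn, a rotation vector about the tool's x, y, z in rad, then the finger opening in m, from 0 to 0.0912. In form: [[[dx, dy, dz], [ax, ay, az], fingers], ...]. A call has 1 to 12 rows; each row is the pose to reach, as a shift and turn from the pose commanded when the call began, along the tool's axes at that moment; what a row does not reach only later rows make up. A row lasts 1/8 s, in which the tool goes at most 62.5 mm and 10.7 degrees, less where a joint would pass 70% of its speed; a pose out of reach is approached as far as the arm can. A call with a gripper value outside its range is refused whole. The fingers move at their own pace and stop on an object; "grip_force" is the grip in N (left out, the last holds). Time passes only in rows, so rows that repeat a pose let the fingers close. It gives the time, the measured TCP pose, the force, the opening and the grip force at its end, in the units of the state.
- manip.observe(): the state, without advancing time (a new reading comes with each control period).
- manip.read_camera(name): name is "side" or "top" or "wrist"; returns a dict with "img" (384x512x3 uint8, blue, green, red), "mtx" (3x3 intrinsics, pixels), "k1" (the pictures are not rectified: a ray, as slopes to the right and down, at radius r is drawn at 1 + k1 r^2 times it, then the intrinsics apply), "R" (3x3) and "t" (3): a world point X has camera coordinates R X + t. Camera axes: x right, y down, z forward; pixel columns grow to the right and rows downward; lengths in m; the calibration is good to about 2 mm. A picture is of the moment at which its call begins. There is no depth.
- manip.job_done(): hands the job in; it is judged then, once.
The state is a dict: "t": time; "joint_positions": joint angles; "joint_velocities": joint speeds; "joint_efforts": joint torques, N m; "tcp_pos": TCP position; "tool_rot": TCP orientation; "contact_force": force on the tool from outside, world axes, zero at the start; "torque": the same for the moment, N m; "width": finger opening in m; "grasp_force": force on a finger pad.
Only numpy, scipy, OpenCV 4.12 (cv2) and the standard library are available. Lean on these libraries where they do the work, as an engineer would, in place of code of your own. Each camera call takes 0.05 s, during which the arm holds its last target. There are 200 camera calls.

## Task

A knob has come off this two-burner gas cooktop and its valve was left part-way on. First shut the gas by swinging the tap's lever fully across the pipe to its stop; then pick up the loose knob, turn it so that the flat in its bore matches the flat of the bare valve stem, push it fully home on the stem, and press knob and stem down to the bottom of the valve's spring travel. Finish while still holding the knob pressed right down like that (so the pipe can bleed off), and leave the other knob and the kitchen things around where they are.

Things in the scene. Friction and masses are not known exactly. Their poses are not given: they have to be found in the camera images.
- knob_center (a point): Loose control knob, black plastic, 35 g, upright on the counter right of the cooktop. Round body 42 mm across at the foot, 17 mm high; on it a bar grip 12 mm thick (y), 17 to 35 mm above the underside, along x from -16 to +13.5 mm, then a pointed nose to +20.5 mm. Point: on the axis, 17.5 mm above the underside. z up, x along the nose.
- knob_bore (a point): Mouth of the loose knob's bore, centre of its underside; same axes. Bore 15 mm deep, 11.2 mm across, mouth flared by 2 mm over 5 mm (the flat by 0.8 mm), with a flat on the nose side (+x), 1.5 mm from the axis: the knob fits only with its nose pointing the way the stem's flat faces (at least 0.1 rad of play either way). It is home when the stem's tip meets the bore's end.
- knob_nose (a point): Top of the loose knob's pointed nose, 18 mm from its axis and 30 mm above its underside.
- stem_tip (a point): Bare upright D-shaped valve stem, steel, at one of the two control places on the cooktop's strip: 10 mm across, flat 0.8 mm from the axis, last 3.5 mm tapered. Point: on the axis at the tip, 26 mm above the panel and 91 mm above the counter; sinks when pressed. z up, x the way the flat faces. It does not turn. Knob home: knob_center 2.5 mm above this point.
- stem (a joint): How far the stem is pressed down into its valve, m: 0 out, 0.006 at the bottom stop. A spring pushes it back: 3 N at the start of the travel, 8.4 N at the bottom.
- tap_lever (a joint): Gas tap lever, rad: 0 along the pipe, pointing away from the cooktop (open); 1.571 across the pipe, pointing towards the robot's side, at its stop (shut). Grows anticlockwise seen from above. Stiff (about 1.5 N at the sleeve), stays where left. Starts open or partly open.
- lever_grip (a point): Middle of the tap lever's black sleeve, 55 mm from the pivot, 70.5 mm above the counter. Sleeve 12 mm thick, 64 to 77 mm above the counter, 26 to 80 mm from the pivot. y along the lever away from the pivot; it moves towards its own -x as it shuts, so push on its +x side.
- lever_pivot (a point): Pivot (vertical axis) of the tap lever at the sleeve's mid height, 60 mm out from the cooktop's left side. Axes are the cooktop's own: y out along the copper pipe (12 mm, top 42 mm above the counter, under the lever, going down into the counter 90 mm farther out), -x the way the lever points when shut.
- other_knob_nose (a point): Nose of the other knob, of the same shape, fitted on the second valve 120 mm from the bare stem. Its top is 111 mm above the counter.
- saucepan: Steel saucepan, 140 mm across, on the far burner's pan support, rim 163 mm above the counter, black handle 120 mm long; origin under its centre. The pan supports are 93 to 97 mm above the counter and begin 57 mm beyond the controls.
- dish: Glass pie dish, 240 mm across, 44 mm high, on the cutting board; origin under its centre.
- board: White plastic cutting board, 200 x 300 x 12 (x, y, z) mm, on the counter at the right; origin under its centre.
- crock: White ceramic utensil crock, 114 mm across, 150 mm high, with wooden utensils up to 290 mm high, at the left; origin under its centre.
Things that resemble listed ones, but are neither listed nor needed, are in the scene too. What is shaped like the part that bears knob_center but green is not meant.

How it is judged:
On the way, in this order (a step that is already met when the one before it is completed fails the run):
1. the gas tap is shut: its lever stands across the pipe at its stop (value of joint tap_lever above 1.4 rad), for 0.2 s.
2. the knob is keyed onto the bare stem, fully home (horizontal distance between knob_center and stem_tip below 0.0025 m and z of knob_center in the frame of stem_tip below 0.005 m and angle between the x axis of knob_center and the x axis of stem_tip, either way round below 0.3 rad and x of knob_nose in the frame of stem_tip above 0.012 m), for 0.1 s.
At the end, for the whole second after the job is handed in: The tap lever is within 10 degrees of its shut stop; the knob is on the stem, nose on the side of the stem's flat, upright, within 2.5 mm of fully home and of the axis; the robot's fingers are on it and keep the stem pressed at least 4.5 mm of its 6 mm travel through the last second (all of step 2 and value of joint tap_lever above 1.4 rad and angle between knob_center's own z axis and vertical below 0.12 rad and value of joint stem above 0.0045 m and contact force between the fingers and knob above 2 N); the arm keeps its last pose, push and grip.
It fails at once if the other knob is turned (distance of other_knob_nose from where it was at the start of the episode above 0.008 m).
It fails at once if the saucepan is shifted (distance of saucepan from where it was at the start of the episode above 0.03 m).
It fails at once if the pie dish is shifted (distance of dish from where it was at the start of the episode above 0.03 m).
It fails at once if the cutting board is shifted (distance of board from where it was at the start of the episode above 0.03 m).
It fails at once if the crock is shifted (distance of crock from where it was at the start of the episode above 0.03 m).
It also fails if it takes over 67 s, if anything falls off the work surface, if the arm or the gripper's body presses on something with over 40 N, if the wrist force passes 120 N, or if a joint passes its speed limit or range.

## Working session

There is one attempt and no reset: what is moved stays moved. The work goes in short steps, Python scripts to look and compute and a tool call to move; the robot and the scene stay as the last step left them, time stands still between calls to the robot, and variables do not carry over. Pictures are saved under pics/ and viewed, at most 10 in all, crops included, and the job is handed in when it is done.

Besides the shell and the picture viewer there is one more tool, called by a JSON object that holds its "op" and its "data". play_rows: Moves the arm, as the interface text tells. Its arguments: {"type":"object","properties":{"deltas":{"type":"array"},"grip_force":{"type":"number"}},"required":["deltas"]}

```bash
mkdir -p pics
cat > h.py <<'E'
import numpy as np, cv2, pickle
from scipy.spatial.transform import Rotation as Ro
from scipy.optimize import least_squares
from bench import manip
def snap(cam,name):
    c=manip.read_camera(cam); pickle.dump(c,open(f'pics/{name}.pkl','wb')); cv2.imwrite(f'pics/{name}.png',c['img']); return c
def load(n): return pickle.load(open(f'pics/{n}.pkl','rb'))
def ray(c,uv):
    m=np.array(c['mtx']);d=np.array([(uv[0]-m[0,2])/m[0,0],(uv[1]-m[1,2])/m[1,1]]);s=d.copy()
    for _ in range(30): s=d/(1+c['k1']*(s@s))
    R=np.array(c['R']);t=np.array(c['t']).ravel()
    v=R.T@np.r_[s,1]; return -R.T@t, v/np.linalg.norm(v)
def proj(c,X):
    p=np.array(c['R'])@np.array(X,float)+np.array(c['t']).ravel(); s=p[:2]/p[2]; s=s*(1+c['k1']*(s@s)); m=np.array(c['mtx'])
    return np.array([m[0,0]*s[0]+m[0,2],m[1,1]*s[1]+m[1,2]])
def atz(c,uv,z):
    o,v=ray(c,uv); return o+v*(z-o[2])/v[2]
def tri(*obs):
    A=np.zeros((3,3));b=np.zeros(3);rs=[ray(c,u) for c,u in obs]
    for o,v in rs:
        P=np.eye(3)-np.outer(v,v);A+=P;b+=P@o
    X=np.linalg.solve(A,b); return X,[np.linalg.norm(np.cross(X-o,v)) for o,v in rs]
def crop(name,x0,y0,w,h,k,out):
    im=cv2.imread(f'pics/{name}.png')[y0:y0+h,x0:x0+w]; cv2.imwrite(f'pics/{out}.png',cv2.resize(im,None,fx=k,fy=k,interpolation=cv2.INTER_CUBIC))
E
python3 - <<'E'
from h import *
s=manip.observe(); print(s)
a=[snap(n,n+'0') for n in('side','top','wrist')]
for c in a: print(np.array(c['mtx']).round(1).tolist(),c['k1'],(-np.array(c['R']).T@np.array(c['t']).ravel()).round(3),np.array(c['R']).round(2).tolist())
g=np.vstack([np.hstack([a[0]['img'],a[1]['img']]),np.hstack([a[2]['img'],a[2]['img']*0])])
cv2.imwrite('pics/all0.png',cv2.resize(g,(800,600),interpolation=cv2.INTER_AREA))
E
```

```text
{'t': 0.0, 'joint_positions': array([ 1.31800223e+00,  3.20280471e-01,  1.56569774e+00,  2.44576690e-05,
        1.25740006e+00, -1.99912078e-02]), 'joint_velocities': array([-0.00177182,  0.00053337, -0.00088766,  0.00106727, -0.00098741,
       -0.00202616]), 'joint_efforts': array([-4.28345456e-04, -4.12480259e+01, -2.31969184e+01,  7.29902484e-02,
        4.59994655e-02, -1.26667173e-04]), 'tcp_pos': array([0.13252436, 0.55903198, 0.23811955]), 'tool_rot': array([-1.32917068e-04,  1.16142472e-01,  9.93232163e-01, -8.82935158e-04]), 'contact_force': array([-1.06410464, -0.28713763,  0.16497074]), 'torque': array([ 0.01734958, -0.04566199, -0.0132694 ]), 'grasp_force': 0.0, 'width': 0.09123713210575268}
[[432.9, 0.0, 256.3], [0.0, 432.9, 191.8], [0.0, 0.0, 1.0]] -0.15107118078564988 [ 0.095 -0.818  0.936] [[0.87, -0.5, -0.01], [-0.34, -0.57, -0.75], [0.37, 0.65, -0.66]]
[[351.4, 0.0, 252.2], [0.0, 351.4, 191.6], [0.0, 0.0, 1.0]] -0.09051399082846509 [0.416 0.037 1.128] [[-0.01, -1.0, -0.0], [-0.99, 0.01, -0.15], [0.15, -0.0, -0.99]]
[[295.8, 0.0, 259.5], [0.0, 295.8, 188.0], [0.0, 0.0, 1.0]] -0.02943881642480621 [0.063 0.576 0.384] [[0.23, 0.97, -0.0], [0.94, -0.22, 0.25], [0.24, -0.06, -0.97]]
```

View pics/all0.png

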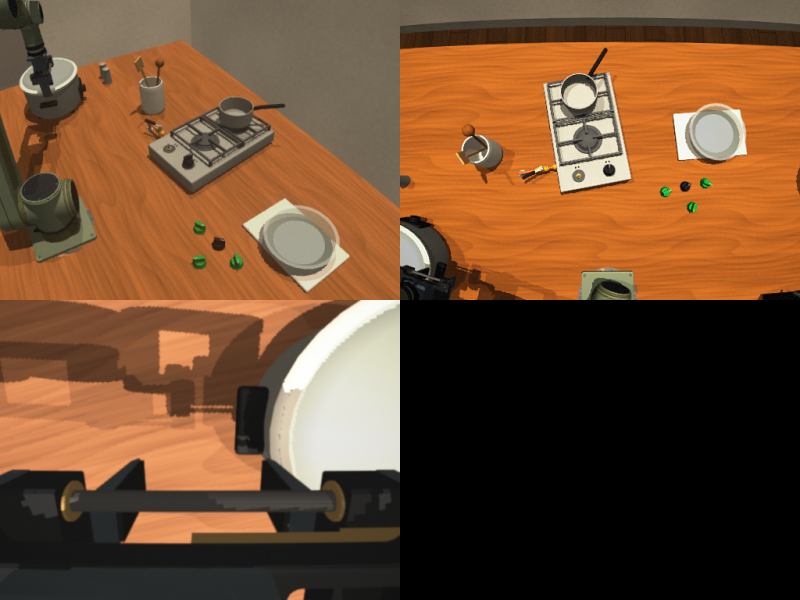

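The first look shows the bare stem (top ~ (228,225)), the other knob (top ~ (268,218)), the lever (top ~ (180,221)), and the loose black knob (top ~ (365,238)) among three green decoys. A pot stands by the gripper.

Run:
```python
from h import *
def cr(n,x,y,w,h):
    return cv2.resize(cv2.imread(f'pics/{n}.png')[y:y+h,x:x+w],(400,300),interpolation=cv2.INTER_CUBIC)
# 80x60 crops x5
g=np.vstack([np.hstack([cr('side0',180,150,80,60),cr('top0',150,195,80,60)]),
 np.hstack([cr('side0',240,275,80,60),cr('top0',325,210,80,60)])])
cv2.imwrite('pics/m1.png',g)
```

```text
(no output)
```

View pics/m1.png

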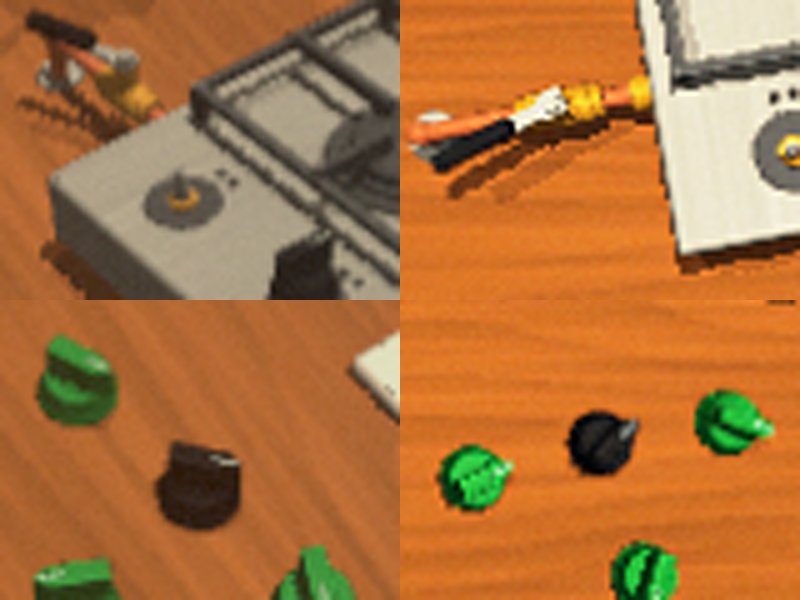

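Run:
```python
from h import *
S=load('side0');T=load('top0')
s=lambda x,y,ox,oy:(ox+x/5,oy+y/5)
st=lambda x,y:s(x,y,180,150); tt=lambda x,y:s(x-400,y,150,195)
sk=lambda x,y:s(x,y-300,240,275); tk=lambda x,y:s(x-400,y-300,325,210)
def P(n,a,b):
    X,e=tri((S,a),(T,b));print(n,X.round(4),np.round(e,4))
P('stem tip',st(181,172),tt(790,148)); print(atz(T,tt(790,148),.091),atz(S,st(181,172),.091))
P('sleeve far end',st(33,17),tt(430,156)); print(atz(T,tt(432,155),.0705))
P('sleeve near end',st(92,37),tt(515,126));print(atz(T,tt(515,126),.0705))
P('pivot',st(122,60),tt(550,103)); print(atz(T,tt(550,103),.0705))
P('knob nose',sk(238,462),tk(632,428)); print(atz(T,tk(632,428),.03),atz(S,sk(238,462),.03))
print('knob foot circ',atz(T,tk(600,443),.012),atz(S,sk(198,500),.01))
print('pipe at cooktop',atz(T,tt(645,93),.036))
print('cooktop corners',atz(T,tt(680,252),.065),atz(T,tt(645,40),.065))
# board, pot etc
for n,uv,z in [('pot c',(440/800*1024-512,240*1.28),.1),('crock',((482-400)*1.28,152*1.28),.15),('board l',((676-400)*1.28,160*1.28),.012),('saucepan',((578-400)*1.28,95*1.28),.16),('otherknob',((609-400)*1.28,170*1.28),.1)]:
    u=((uv[0] if uv[0]>60 else 40*1.28),uv[1]);print(n,atz(T,u,z).round(3))
```

```text
stem tip [0.4761 0.1081 0.0888] [0.0014 0.0014]
[0.47459527 0.10850636 0.091     ] [0.47642434 0.10530862 0.091     ]
sleeve far end [0.4715 0.3287 0.0679] [0.0001 0.0001]
[0.47205836 0.3267519  0.0705    ]
sleeve near end [0.4904 0.2742 0.0784] [0.0015 0.0015]
[0.48950794 0.27649141 0.0705    ]
pivot [0.5041 0.2564 0.0656] [0.0004 0.0004]
[0.50337822 0.25547687 0.0705    ]
knob nose [ 0.4434 -0.3363  0.0356] [0.0038 0.0038]
[ 0.44004764 -0.33650097  0.03      ] [ 0.4493433  -0.33443158  0.03      ]
knob foot circ [ 0.43120927 -0.32137883  0.012     ] [ 0.42821006 -0.33226434  0.01      ]
pipe at cooktop [0.51227817 0.20306725 0.036     ]
cooktop corners [0.41393101 0.1761976  0.065     ] [0.54214462 0.19916357 0.065     ]
pot c [0.231 0.629 0.1  ]
crock [0.557 0.458 0.15 ]
board l [ 0.54  -0.288  0.012]
saucepan [0.767 0.106 0.16 ]
otherknob [ 0.494 -0.008  0.1  ]
```

{"op": "play_rows", "data": {"deltas": [[[0, 0, -0.04], [0, 0, 0], 0.0], [[-0.05, -0.03, -0.06], [0, 0, 0.15], 0.0], [[-0.1, -0.05, -0.06], [0, 0, 0.33], 0.0], [[-0.15, -0.08, -0.06], [0, 0, 0.5], 0.0], [[-0.2, -0.107, -0.05], [0, 0, 0.67], 0.0], [[-0.25, -0.134, -0.04], [0, 0, 0.84], 0.0], [[-0.3, -0.16, -0.03], [0, 0, 1.0], 0.0], [[-0.35, -0.187, -0.02], [0, 0, 1.17], 0.0], [[-0.397, -0.213, -0.012], [0, 0, 1.339], 0.0], [[-0.397, -0.213, -0.012], [0, 0, 1.339], 0.0], [[-0.397, -0.213, -0.012], [0, 0, 1.339], 0.0]], "grip_force": 20}}

```text
t: 1.52
tcp_pos: [0.4694, 0.2608, 0.2508]
tool_rot: [-0.0, 0.707, 0.707, -0.0]
contact_force: [0.0, -0.2, 0.2]
width: 0.0003
grasp_force: 0.0
```

Run:
```python
from h import *
s=manip.observe(); print(s['t'],s['tcp_pos'],s['tool_rot'],s['joint_positions'].round(2),s['width'])
snap('wrist','w1')
```

```text
1.525 [0.46937311 0.26080436 0.25076907] [-4.69358823e-04  7.07299091e-01  7.06914214e-01 -2.65397527e-04] [0.49 0.25 1.63 0.   1.26 0.49] 0.0003446823828471549
```

View pics/w1.png

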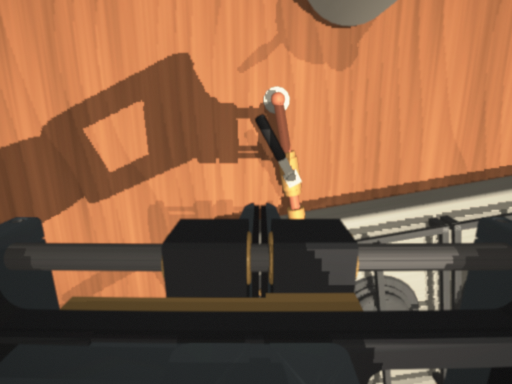

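The wrist view shows the sleeve from (262,118) to (281,157), the pivot near (291,178), and the pipe elbow at (278,99).

Run:
```python
from h import *
W=load('w1');T=load('top0');S=load('side0')
for n,u,z in[('tip',(262,117),.0705),('near',(281,157),.0705),('piv',(291,178),.06),('elbow',(278,99),.036),('pipe',(296,213),.036)]: print(n,atz(W,u,z).round(4))
print(tri((W,(262,117)),(T,(156.6,226)),(S,(186.6,153.4))))
print(tri((W,(281,157)),(T,(173,220.2)),(S,(198.4,157.4))))
```

```text
tip [0.4713 0.326  0.0705]
near [0.4924 0.2827 0.0705]
piv [0.5053 0.2565 0.06  ]
elbow [0.4902 0.346  0.036 ]
pipe [0.5155 0.2049 0.036 ]
(array([0.47136561, 0.32627631, 0.06968226]), [np.float64(0.00025133801046962754), np.float64(0.0007381607100325749), np.float64(0.0006867680844605436)])
(array([0.49201528, 0.27978717, 0.07188081]), [np.float64(0.0031512063535290794), np.float64(0.004342259488539113), np.float64(0.0026125023919502965)])
```

Run:
```python
import numpy as np
P=np.array([.504,.254]);c=np.array([.4694,.2608])
for f in [108,114,122,130,138,146,154,162,170,178,184,189,191,193]:
    a=np.radians(f);n=np.array([-np.sin(a),np.cos(a)])
    g=-(.016 if f==108 else 0)
    X=P+.062*np.array([np.cos(a),np.sin(a)])-n*(.006-g+.0135*abs(np.sin(a))+.016*abs(np.cos(a)))
    d=X-c; print(f,X.round(3),'tool',d[1].round(3),d[0].round(3))
```

```text
108 [0.523 0.325] tool 0.064 0.053
114 [0.501 0.321] tool 0.06 0.032
122 [0.493 0.32 ] tool 0.06 0.024
130 [0.485 0.319] tool 0.058 0.015
138 [0.476 0.315] tool 0.055 0.007
146 [0.468 0.311] tool 0.05 -0.002
154 [0.46  0.305] tool 0.044 -0.01
162 [0.453 0.297] tool 0.037 -0.017
170 [0.447 0.289] tool 0.028 -0.022
178 [0.443 0.279] tool 0.018 -0.027
184 [0.441 0.273] tool 0.012 -0.029
189 [0.439 0.268] tool 0.007 -0.03
191 [0.439 0.266] tool 0.005 -0.031
193 [0.438 0.264] tool 0.003 -0.031
```

{"op": "play_rows", "data": {"deltas": [[[0.064, 0.053, 0.03], [0, 0, 0], 0.0], [[0.064, 0.053, 0.06], [0, 0, 0], 0.0], [[0.064, 0.053, 0.11], [0, 0, 0], 0.0], [[0.064, 0.053, 0.15], [0, 0, 0], 0.0], [[0.064, 0.053, 0.168], [0, 0, 0], 0.0], [[0.064, 0.053, 0.168], [0, 0, 0], 0.0]]}}

```text
t: 2.33
tcp_pos: [0.521, 0.3255, 0.0818]
tool_rot: [-0.001, 0.706, 0.708, -0.002]
contact_force: [-0.2, 0.2, -0.2]
width: 0.0006
grasp_force: 0.0
```

{"op": "play_rows", "data": {"deltas": [[[-0.002, -0.01, 0], [0, 0, 0], 0.0], [[-0.004, -0.021, 0], [0, 0, 0], 0.0], [[-0.004, -0.029, 0], [0, 0, 0], 0.0], [[-0.006, -0.038, 0], [0, 0, 0], 0.0], [[-0.009, -0.046, 0], [0, 0, 0], 0.0], [[-0.014, -0.055, 0], [0, 0, 0], 0.0], [[-0.02, -0.063, 0], [0, 0, 0], 0.0], [[-0.027, -0.07, 0], [0, 0, 0], 0.0], [[-0.036, -0.075, 0], [0, 0, 0], 0.0], [[-0.046, -0.08, 0], [0, 0, 0], 0.0], [[-0.052, -0.082, 0], [0, 0, 0], 0.0]]}}

```text
t: 3.7
tcp_pos: [0.4404, 0.272, 0.0829]
tool_rot: [-0.0, 0.708, 0.707, -0.0]
contact_force: [0.8, 1.5, -0.4]
width: 0.0008
grasp_force: 0.8
```

{"op": "play_rows", "data": {"deltas": [[[-0.004, -0.001, 0], [0, 0, 0], 0.0], [[-0.007, -0.001, 0], [0, 0, 0], 0.0], [[-0.009, -0.001, 0], [0, 0, 0], 0.0], [[-0.009, -0.001, 0], [0, 0, 0], 0.0], [[-0.009, -0.001, 0], [0, 0, 0], 0.0]]}}

```text
t: 4.32
tcp_pos: [0.4403, 0.2694, 0.0833]
tool_rot: [-0.003, 0.709, 0.705, 0.005]
contact_force: [-2.4, 20.7, -5.3]
width: 0.0003
grasp_force: 10.7
```

{"op": "play_rows", "data": {"deltas": [[[0.025, 0, 0], [0, 0, 0], 0.0], [[0.03, 0, -0.05], [0, 0, 0], 0.02], [[0.03, 0, -0.1], [0, 0, 0], 0.05], [[0.0, 0.01, -0.14], [0, 0, 0], 0.08], [[-0.05, 0.02, -0.14], [0, 0, 0], 0.08], [[-0.11, 0.03, -0.14], [0, 0, 0], 0.08], [[-0.17, 0.035, -0.14], [0, 0, 0], 0.08], [[-0.218, 0.035, -0.14], [0, 0, 0], 0.08], [[-0.218, 0.035, -0.14], [0, 0, 0], 0.08], [[-0.218, 0.035, -0.14], [0, 0, 0], 0.08]]}}

```text
t: 5.58
tcp_pos: [0.4741, 0.0457, 0.2227]
tool_rot: [-0.001, 0.708, 0.707, -0.0]
contact_force: [-0.0, 0.2, 0.3]
width: 0.0799
grasp_force: 0.0
```

Run:
```python
from h import *
s=manip.observe(); print(s['t'],s['tcp_pos'],s['tool_rot'],s['width'])
snap('wrist','w2'); snap('top','t2')
```

```text
5.575 [0.47410959 0.04571261 0.22269571] [-5.79137927e-04  7.07712169e-01  7.06500564e-01 -3.22289356e-04] 0.07986793107300055
```

{"op": "play_rows", "data": {"deltas": [[[0, 0, 0.03], [0, 0, 0], 0.08], [[0.0, 0, 0.06], [0, 0, 0], 0.08], [[0.0, 0, 0.06], [0, 0, 0], 0.08], [[0.0, 0, 0.06], [0, 0, 0], 0.08]]}}

```text
t: 6.18
tcp_pos: [0.4753, 0.0464, 0.1638]
tool_rot: [0.0, 0.707, 0.707, 0.001]
contact_force: [-0.3, 0.3, 0.5]
width: 0.08
grasp_force: 0.0
```

Run:
```python
from h import *
s=manip.observe(); print(s['t'],s['tcp_pos'],s['tool_rot'],s['width'])
a=snap('wrist','w3')['img']; b=load('w2')['img']; t=load('t2')
p2=proj(load('w2'),[.475,.108,.09]);p3=proj(load('w3'),[.475,.108,.09]);print(p2,p3)
def cr(im,c,w,h,k): 
    x,y=int(c[0]-w/2),int(c[1]-h/2);x=max(x,0);y=max(y,0);print(x,y);return cv2.resize(im[y:y+h,x:x+w],(w*k,h*k),interpolation=cv2.INTER_CUBIC)
A=cr(b,p2,80,60,5);B=cr(a,p3,80,60,5);C=cr(t['img'],(185,220),80,60,5)
D=cv2.resize(a,(400,300))
cv2.imwrite('pics/m2.png',np.vstack([np.hstack([A,B]),np.hstack([C,D])]))
```

```text
6.175 [0.4752817  0.04640241 0.16384517] [4.25400577e-04 7.07002638e-01 7.07210538e-01 5.85766714e-04] 0.08001968232210775
[261.14582753 121.26704415] [259.7031664  124.85789108]
221 91
219 94
145 190
```

View pics/m2.png

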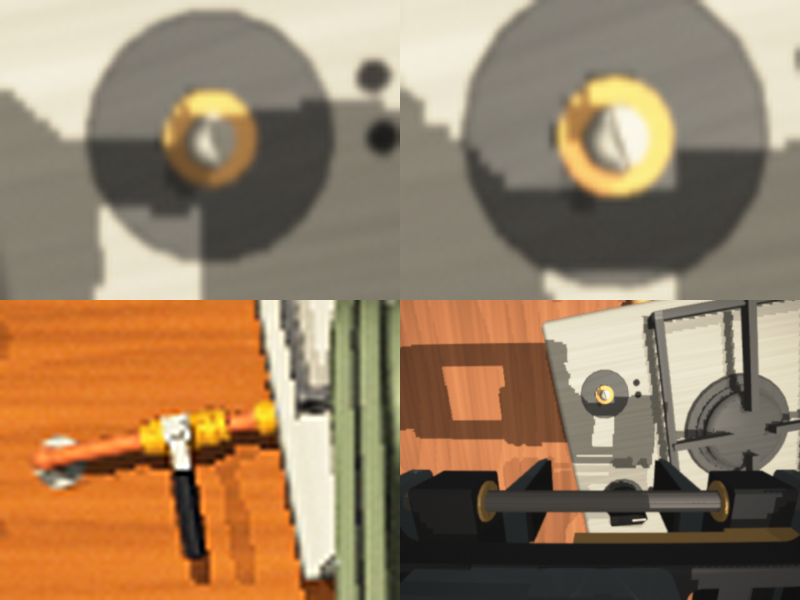

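The lever now stands across the pipe. The stem is at about (260.4,121.5) in w2 and (262,121.5) in w3, with a dark edge line on its tip; I'll enlarge it to find which side the flat is on.

{"op": "play_rows", "data": {"deltas": [[[0.0, 0, 0.025], [0, 0, 0], 0.08], [[0.0, 0, 0.025], [0, 0, 0], 0.08], [[0.0, 0, 0.025], [0, 0, 0], 0.08]]}}

```text
t: 6.6
tcp_pos: [0.4754, 0.0458, 0.1391]
tool_rot: [0.001, 0.707, 0.707, 0.001]
contact_force: [-0.6, 0.0, 0.7]
width: 0.0798
grasp_force: 0.0
```

Run:
```python
from h import *
s=manip.observe(); print(s['t'],s['tcp_pos'],s['tool_rot'],s['contact_force'])
snap('wrist','w4');snap('side','s4')
def cr(n,X,w,h,k):
    c=load(n);p=proj(c,X);x,y=int(p[0]-w/2),int(p[1]-h/2);print(n,p.round(1),x,y);im=cv2.resize(c['img'][y:y+h,x:x+w],(w*k,h*k),interpolation=cv2.INTER_CUBIC);return cv2.normalize(im,None,0,255,cv2.NORM_MINMAX)
X=[.4755,.108,.09]
cv2.imwrite('pics/m3.png',np.vstack([np.hstack([cr('w2',X,40,30,10),cr('w3',X,40,30,10)]),np.hstack([cr('w4',X,40,30,10),cr('side0',X,40,30,10)])]))
```

```text
6.6 [0.47539233 0.04577352 0.13913856] [6.60223330e-04 7.07430097e-01 7.06782539e-01 8.14553549e-04] [-0.6228786   0.01990099  0.67113796]
w2 [261.7 121.3] 241 106
w3 [260.4 124.9] 240 109
w4 [260.2 125.6] 240 110
side0 [215.6 184.3] 195 169
```

View pics/m3.png

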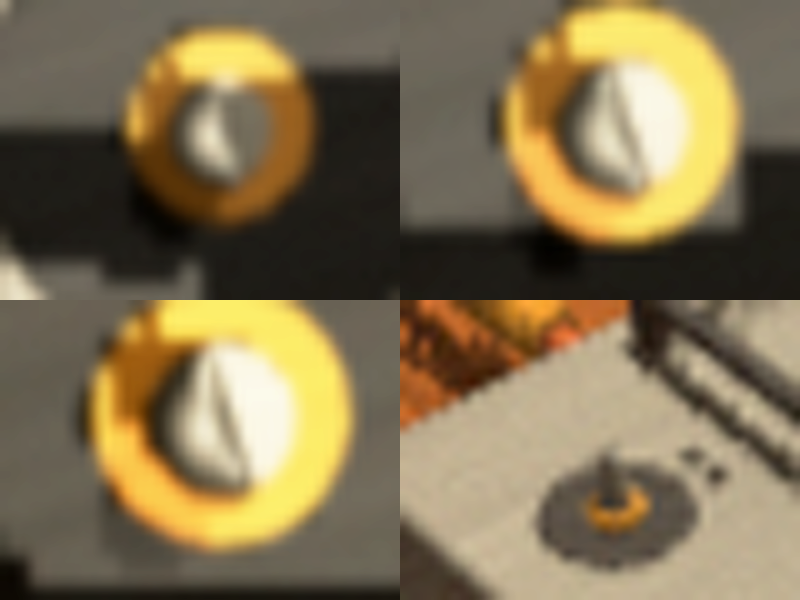

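Run:
```python
from h import *
O={'w2':(241+22.2,106+13),'w3':(240+22.5,109+12.2),'w4':(240+22.1,110+11.8)}
for n,u in O.items(): print(n,atz(load(n),u,.08).round(4),atz(load(n),u,.091).round(4))
print(tri(*[(load(n),u) for n,u in O.items()]))
T=load('top0'); print(tri(*[(load(n),u) for n,u in O.items()],(T,(228,224.6))), tri((T,(228,224.6)),(load('side0'),(216.2,184.4))))
# flat direction
w=load('w4');a=atz(w,(240+21.2,110+4.5),.088);b=atz(w,(240+25,110+19),.088);d=b-a;print(a,b,np.degrees(np.arctan2(d[0],-d[1])))
```

```text
w2 [0.477  0.1098 0.08  ] [0.4769 0.1101 0.091 ]
w3 [0.4771 0.1103 0.08  ] [0.477  0.1106 0.091 ]
w4 [0.4768 0.1101 0.08  ] [0.4767 0.1104 0.091 ]
(array([0.47736279, 0.10891404, 0.04263886]), [np.float64(5.025599045741944e-05), np.float64(0.00024332851720998), np.float64(0.00020975733425174418)])
(array([0.47683154, 0.10977888, 0.06666964]), [np.float64(0.0004331265258970302), np.float64(0.00045267405956009283), np.float64(0.00022184903323679137), np.float64(0.0009627012442000784)]) (array([0.47605103, 0.10814445, 0.0888377 ]), [np.float64(0.0014285389272990683), np.float64(0.00142853892729896)])
[0.47616911 0.11496094 0.088     ] [0.47866054 0.1056981  0.088     ] 15.054557200837221
```

The flat's edge runs (261,114.5)–(265,129) in w4 with the D body on its left, so the flat faces image-right (world angle ≈ 15°). The stem axis is at about (0.477, 0.110).

{"op": "play_rows", "data": {"deltas": [[[0, 0, -0.05], [0, 0, 0.15], 0.08], [[-0.02, 0, -0.07], [0, 0, 0.33], 0.08], [[-0.06, -0.01, -0.07], [0, 0, 0.51], 0.08], [[-0.1, -0.02, -0.07], [0, 0, 0.69], 0.08], [[-0.14, -0.03, -0.07], [0, 0, 0.87], 0.08], [[-0.18, -0.04, -0.07], [0, 0, 1.05], 0.08], [[-0.22, -0.05, -0.07], [0, 0, 1.23], 0.08], [[-0.26, -0.06, -0.06], [0, 0, 1.41], 0.08], [[-0.29, -0.07, -0.05], [0, 0, 1.59], 0.08], [[-0.31, -0.075, -0.03], [0, 0, 1.77], 0.08], [[-0.316, -0.075, -0.021], [0, 0, 1.95], 0.08], [[-0.316, -0.075, -0.021], [0, 0, 2.12], 0.08]]}}

```text
t: 8.2
tcp_pos: [0.399, -0.2709, 0.1589]
tool_rot: [-0.0, 0.961, -0.275, -0.0]
contact_force: [-0.2, 0.1, -0.1]
width: 0.0804
grasp_force: 0.0
```

{"op": "play_rows", "data": {"deltas": [[[0, 0, 0], [0, 0, 0.18], 0.06], [[0, 0, 0], [0, 0, 0.36], 0.06], [[0, 0, 0], [0, 0, 0.5], 0.06], [[0, 0, 0], [0, 0, 0.5], 0.06], [[0, 0, 0], [0, 0, 0.5], 0.06]]}}

```text
t: 8.82
tcp_pos: [0.3994, -0.2704, 0.1593]
tool_rot: [-0.0, 0.866, -0.5, 0.0]
contact_force: [0.3, -0.1, 0.1]
width: 0.0599
grasp_force: 0.0
```

Run:
```python
from h import *
s=manip.observe(); print(s['t'],s['tcp_pos'],s['tool_rot'],s['joint_positions'].round(2),s['contact_force'])
c=snap('wrist','w5')
p=proj(c,[.431,-.324,.02]);print(p);x,y=int(p[0]-40),int(p[1]-30);print(x,y)
cv2.imwrite('pics/m4.png',np.hstack([cv2.resize(c['img'],(400,300),interpolation=cv2.INTER_AREA),cv2.resize(c['img'][y:y+60,x:x+80],(400,300),interpolation=cv2.INTER_CUBIC)]))
```

```text
8.825 [ 0.39942765 -0.27039178  0.15931179] [-1.07887241e-05  8.65756890e-01 -5.00464661e-01  3.62007495e-04] [-0.62  0.24  1.89  0.    1.01  2.  ] [ 0.32527334 -0.05879083  0.14983379]
[258.73348125 119.85339868]
218 89
```

View pics/m4.png

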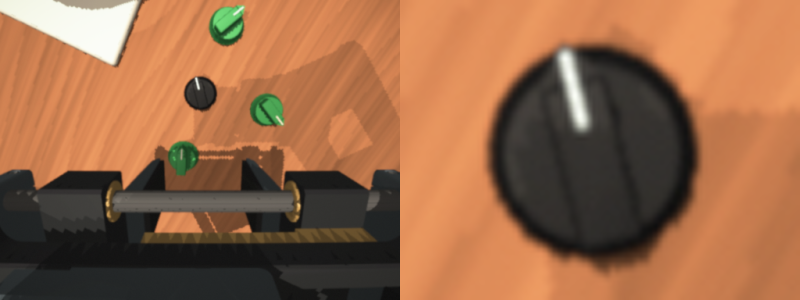

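Run:
```python
from h import *
w=load('w5');q=lambda x,y:(218+(x-400)/5,89+y/5)
print('foot',atz(w,q(593,152),.003))
an=lambda a,b:np.degrees(np.arctan2((b-a)[1],(b-a)[0]))
a,b=atz(w,q(582,127),.035),atz(w,q(566,52),.032);print('mark',a,b,an(a,b))
l0,l1=atz(w,q(580,235),.035),atz(w,q(548,100),.035);r0,r1=atz(w,q(640,225),.035),atz(w,q(608,88),.035)
print('edges',an(l0,l1),an(r0,r1),'mid',(l0+r0)/2,(l1+r1)/2, 'w',np.linalg.norm(l1-r1))
T=load('top0');S=load('side0')
X=tri((w,q(566,50)),(T,(325+237/5,210+121/5)),(S,(240+238/5,275+160/5)));print('nose',X)
print('foot3',tri((w,q(593,152)),(T,(365,238.6)),(S,(279.6,314.8))))
for n,u in [('g1',(234,201)),('g2',(341,141)),('g3',(291,33))]: print(n,atz(w,u,.01))
```

```text
foot [ 0.43286589 -0.32289122  0.003     ]
mark [ 0.43687757 -0.32657096  0.035     ] [ 0.44579909 -0.33638423  0.032     ] -47.725101681160695
edges -46.87310715407601 -46.51724521431801 mid [ 0.42352485 -0.31334741  0.035     ] [ 0.44031029 -0.33115598  0.035     ] w 0.010819780992116534
nose (array([ 0.445524  , -0.33719519,  0.0382725 ]), [np.float64(0.0006622466057902268), np.float64(0.0013599652279421546), np.float64(0.0013868052455794757)])
foot3 (array([ 0.43232821, -0.32465283, -0.00142791]), [np.float64(0.001952481199591002), np.float64(0.0013655838428131666), np.float64(0.0010870061077180224)])
g1 [ 0.4120832  -0.23914952  0.01      ]
g2 [ 0.34983181 -0.34683753  0.01      ]
g3 [ 0.44409237 -0.40603414  0.01      ]
```

The black knob's nose line runs (254.4,114.4)→(251,99.2) in w5 and its foot is centred at (256.6,119.4). That puts its axis at (0.433, −0.323) with the nose at −47°. Grasping now.

{"op": "play_rows", "data": {"deltas": [[[0.03, -0.001, 0.02], [0, 0, -0.1], 0.034], [[0.062, -0.0025, 0.05], [0, 0, -0.225], 0.034], [[0.062, -0.0025, 0.07], [0, 0, -0.225], 0.034], [[0.062, -0.0025, 0.09], [0, 0, -0.225], 0.034], [[0.062, -0.0025, 0.105], [0, 0, -0.225], 0.034], [[0.062, -0.0025, 0.114], [0, 0, -0.225], 0.034], [[0.062, -0.0025, 0.114], [0, 0, -0.225], 0.034], [[0.062, -0.0025, 0.114], [0, 0, -0.225], 0.034]]}}

```text
t: 9.88
tcp_pos: [0.4327, -0.3231, 0.0455]
tool_rot: [0.0, 0.916, -0.401, 0.001]
contact_force: [0.4, -0.0, -0.9]
width: 0.0342
grasp_force: 0.0
```

{"op": "play_rows", "data": {"deltas": [[[0, 0, 0], [0, 0, 0], 0.024], [[0, 0, 0], [0, 0, 0], 0.014], [[0, 0, 0], [0, 0, 0], 0.006], [[0, 0, 0], [0, 0, 0], 0.006], [[0, 0, 0], [0, 0, 0], 0.006], [[0, 0, 0], [0, 0, 0], 0.006]], "grip_force": 30}}

```text
t: 10.62
tcp_pos: [0.4325, -0.3229, 0.0452]
tool_rot: [-0.0, 0.916, -0.401, 0.0]
contact_force: [0.2, 0.8, 4.0]
width: 0.0118
grasp_force: 30.0
```

{"op": "play_rows", "data": {"deltas": [[[0, 0, -0.03], [0, 0, 0], 0.006], [[0, 0, -0.07], [0, 0, 0], 0.006], [[-0.02, -0.02, -0.11], [0, 0, -0.12], 0.006], [[-0.055, -0.06, -0.13], [0, 0, -0.27], 0.006], [[-0.09, -0.1, -0.13], [0, 0, -0.42], 0.006], [[-0.13, -0.145, -0.13], [0, 0, -0.57], 0.006], [[-0.17, -0.19, -0.13], [0, 0, -0.72], 0.006], [[-0.21, -0.235, -0.13], [0, 0, -0.87], 0.006], [[-0.25, -0.28, -0.13], [0, 0, -1.0], 0.006], [[-0.28, -0.316, -0.13], [0, 0, -1.087], 0.006], [[-0.288, -0.326, -0.13], [0, 0, -1.087], 0.006], [[-0.288, -0.326, -0.13], [0, 0, -1.087], 0.006]]}}

```text
t: 12.12
tcp_pos: [0.4762, 0.11, 0.1745]
tool_rot: [0.0, 0.991, 0.131, -0.0]
contact_force: [-0.1, 0.0, -0.3]
width: 0.0117
grasp_force: 30.0
```

Run:
```python
from h import *
s=manip.observe(); print(s['t'],s['tcp_pos'],s['tool_rot'],s['joint_positions'].round(2),s['contact_force'],s['width'])
q=s['tool_rot'];R=Ro.from_quat([q[1],q[2],q[3],q[0]]).as_matrix();print(np.degrees(np.arctan2(R[1,0],R[0,0])))
def cr(c,p,w,h,k): 
    x,y=int(p[0]-w/2),int(p[1]-h/2);print(x,y);return cv2.resize(c['img'][y:y+h,x:x+w],(w*k,h*k),interpolation=cv2.INTER_CUBIC)
W=snap('wrist','w6');S=snap('side','s6');T=snap('top','t6');X=s['tcp_pos']-[0,0,.03]
ps=proj(S,X);pt=proj(T,X);print(ps,pt,proj(W,X))
cv2.imwrite('pics/m5.png',np.vstack([np.hstack([cv2.resize(W['img'],(400,300),interpolation=cv2.INTER_AREA),cr(W,(258,255),80,60,5)]),np.hstack([cr(S,ps,80,60,5),cr(T,pt,80,60,5)])]))
```

```text
12.125 [0.47615628 0.10997744 0.17451148] [ 2.95046574e-04  9.91389666e-01  1.30943501e-01 -4.93508708e-04] [ 0.2   0.24  1.85 -0.    1.05  1.51] [-0.10929599  0.01696127 -0.27451477] 0.011703092424527835
15.048222767729424
[214.08292087 169.70790305] [226.15582885 222.9724561 ] [260.49553154 225.37558659]
218 225
174 139
186 192
```

View pics/m5.png

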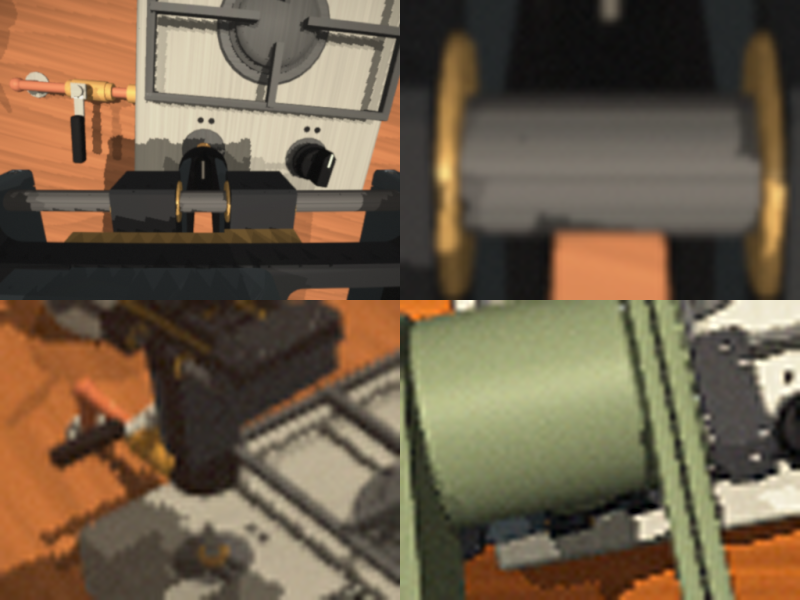

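Run:
```python
from h import *
W=load('w6');s=manip.observe();q=s['tool_rot'];R=Ro.from_quat([q[1],q[2],q[3],q[0]]).as_matrix();t=s['tcp_pos']
for n,d,h in[('mark in',.0054,.035),('mark out',.0187,.032),('foot front',.021,0)]:
    print(n,proj(W,t+R@[d,0,.0452-h]))
cv2.imwrite('pics/m6.png',cv2.resize(W['img'][170:240,210:310],(800,560),interpolation=cv2.INTER_CUBIC))
# stem bias vs side cam: project stem estimates into side0/w4
print([proj(load('side0'),X).round(1) for X in([.4768,.110,.091],[.4768,.110,.067])])
```

```text
mark in [262.98371362 230.38915109]
mark out [263.04706652 206.41045658]
foot front [262.52616851 188.12079441]
[array([215.6, 183.5]), array([216.2, 189.5])]
```

View pics/m6.png

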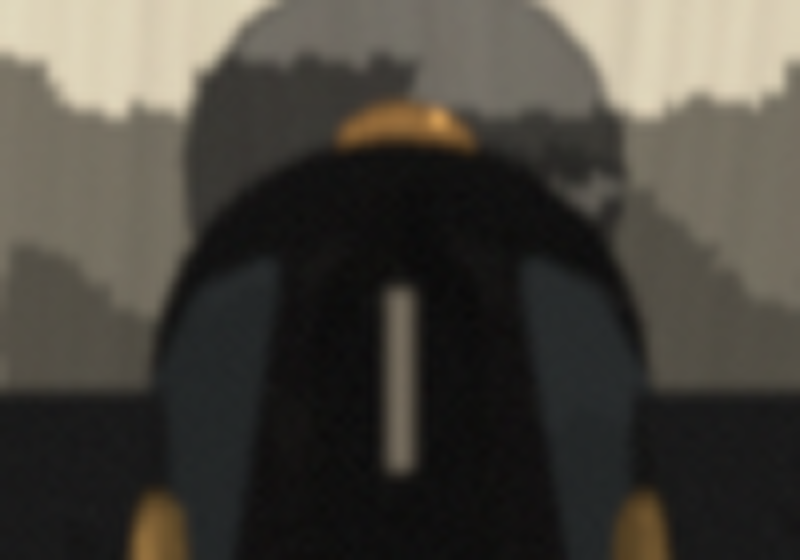

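Run:
```python
from h import *
W=load('w6');s=manip.observe();q=s['tool_rot'];R=Ro.from_quat([q[1],q[2],q[3],q[0]]).as_matrix();t=s['tcp_pos']
f=lambda u,z:(R.T@(atz(W,u,z)-t)).round(4)
print('foot front',f((260.3,188.5),t[2]-.0452),'mark out',f((260,205.6),t[2]-.0132),'mark in',f((260,229),t[2]-.0102))
for z in(.067,.07,.075): print('collar',z,f((260.6,182.5),z))
for X in([.4768,.11,.09],[.4784,.11,.09]): print('stem in tool',(R.T@(np.array(X)-t)).round(4))
```

```text
foot front [ 0.0207 -0.0015  0.0452] mark out [ 0.0192 -0.0017  0.0132] mark in [ 0.0062 -0.0017  0.0102]
collar 0.067 [ 0.0097 -0.001   0.1078]
collar 0.07 [ 0.0105 -0.0011  0.1048]
collar 0.075 [ 0.0117 -0.0011  0.0998]
stem in tool [ 0.0011 -0.0012  0.0848]
stem in tool [ 0.0026 -0.0008  0.0848]
```

Held knob: the nose mark is at (260,205.6)–(260,229) and the foot front at (260.3,188.5). That means the knob's axis is at the TCP and the wrist camera has about a 1.6 mm sideways bias, so the stem lies about 2 mm further along tool x. Lowering onto it gently.

{"op": "play_rows", "data": {"deltas": [[[0.0022, 0, 0.01], [0, 0, 0], 0.006], [[0.0022, 0, 0.02], [0, 0, 0], 0.006], [[0.0022, 0, 0.03], [0, 0, 0], 0.006], [[0.0022, 0, 0.036], [0, 0, 0], 0.006], [[0.0022, 0, 0.036], [0, 0, 0], 0.006], [[0.0022, 0, 0.036], [0, 0, 0], 0.006]]}}

```text
t: 13.02
tcp_pos: [0.4788, 0.1106, 0.1391]
tool_rot: [-0.0, 0.991, 0.131, 0.0]
contact_force: [-0.5, 0.2, -0.3]
width: 0.0118
grasp_force: 30.0
```

{"op": "play_rows", "data": {"deltas": [[[0, 0, 0.002], [0, 0, 0], 0.006], [[0, 0, 0.004], [0, 0, 0], 0.006], [[0, 0, 0.006], [0, 0, 0], 0.006], [[0, 0, 0.007], [0, 0, 0], 0.006], [[0, 0, 0.007], [0, 0, 0], 0.006]]}}

```text
t: 13.65
tcp_pos: [0.478, 0.1104, 0.1318]
tool_rot: [0.0, 0.991, 0.131, -0.001]
contact_force: [-2.0, -0.7, 1.2]
width: 0.0116
grasp_force: 30.0
```

{"op": "play_rows", "data": {"deltas": [[[-0.0006, 0, 0.001], [0, 0, 0], 0.006], [[-0.0008, 0, 0.003], [0, 0, 0], 0.006], [[-0.0008, 0, 0.005], [0, 0, 0], 0.006], [[-0.0008, 0, 0.006], [0, 0, 0], 0.006], [[-0.0008, 0, 0.006], [0, 0, 0], 0.006]]}}

```text
t: 14.28
tcp_pos: [0.4773, 0.1102, 0.1259]
tool_rot: [0.0, 0.991, 0.131, -0.001]
contact_force: [-4.4, -1.0, 4.8]
width: 0.0117
grasp_force: 30.0
```

{"op": "play_rows", "data": {"deltas": [[[-0.0008, 0, 0], [0, 0, 0], 0.006], [[-0.0015, 0, 0], [0, 0, 0], 0.006], [[-0.0015, 0, 0], [0, 0, 0], 0.006]]}}

```text
t: 14.65
tcp_pos: [0.4765, 0.1099, 0.1257]
tool_rot: [-0.0, 0.991, 0.131, 0.0]
contact_force: [-2.2, -1.4, 0.9]
width: 0.0119
grasp_force: 30.0
```

Run:
```python
from h import *
s=manip.observe(); print(s['tcp_pos'],s['contact_force'],s['torque'])
```

```text
[0.47645325 0.10991195 0.12571658] [-2.24624832 -1.38348315  0.91523134] [-0.29642245  0.48223831 -0.0270594 ]
```

{"op": "play_rows", "data": {"deltas": [[[-0.0005, 0.0003, 0.001], [0, 0, 0], 0.006], [[-0.0007, 0.0003, 0.003], [0, 0, 0], 0.006], [[-0.0007, 0.0003, 0.0045], [0, 0, 0], 0.006], [[-0.0007, 0.0003, 0.0045], [0, 0, 0], 0.006], [[-0.0007, 0.0003, 0.0045], [0, 0, 0], 0.006]]}}

```text
t: 15.28
tcp_pos: [0.4762, 0.1096, 0.1217]
tool_rot: [-0.0, 0.991, 0.13, 0.001]
contact_force: [-0.4, 0.5, 3.2]
width: 0.012
grasp_force: 30.0
```

Run:
```python
from h import *
s=manip.observe(); print(s['tcp_pos'],s['contact_force'],s['torque'])
```

```text
[0.47618701 0.10961532 0.1217378 ] [-0.42323617  0.54732918  3.20110844] [-0.06513823  0.17577223  0.04989084]
```

{"op": "play_rows", "data": {"deltas": [[[0, 0, 0.001], [0, 0, 0], 0.006], [[0, 0, 0.002], [0, 0, 0], 0.006], [[0, 0, 0.003], [0, 0, 0], 0.006], [[0, 0, 0.003], [0, 0, 0], 0.006], [[0, 0, 0.003], [0, 0, 0], 0.006]], "grip_force": 50}}

```text
t: 15.9
tcp_pos: [0.4762, 0.1096, 0.1187]
tool_rot: [-0.0, 0.991, 0.13, 0.001]
contact_force: [1.1, 0.7, 4.6]
width: 0.0116
grasp_force: 50.0
```

{"op": "play_rows", "data": {"deltas": [[[0, 0, 0.001], [0, 0, 0], 0.006], [[0, 0, 0.002], [0, 0, 0], 0.006], [[0, 0, 0.003], [0, 0, 0], 0.006], [[0, 0, 0.003], [0, 0, 0], 0.006], [[0, 0, 0.003], [0, 0, 0], 0.006]]}}

```text
t: 16.52
tcp_pos: [0.4762, 0.1096, 0.1161]
tool_rot: [-0.0, 0.991, 0.131, 0.001]
contact_force: [-0.1, 0.3, 7.3]
width: 0.0116
grasp_force: 50.0
```

{"op": "play_rows", "data": {"deltas": [[[0, 0, 0.001], [0, 0, 0], 0.006], [[0, 0, 0.002], [0, 0, 0], 0.006], [[0, 0, 0.003], [0, 0, 0], 0.006], [[0, 0, 0.003], [0, 0, 0], 0.006], [[0, 0, 0.003], [0, 0, 0], 0.006]]}}

```text
t: 17.15
tcp_pos: [0.4764, 0.1096, 0.115]
tool_rot: [-0.0, 0.991, 0.131, 0.001]
contact_force: [-4.0, 0.6, 22.5]
width: 0.0115
grasp_force: 50.0
```

Run:
```python
from h import *
s=manip.observe(); print(s['tcp_pos'],s['contact_force'],s['torque'],s['tool_rot'])
W=snap('wrist','w7');S=snap('side','s7');T=snap('top','t7')
ps=proj(S,[.476,.11,.09])
x,y=int(ps[0]-40),int(ps[1]-30)
cv2.imwrite('pics/m7.png',np.hstack([cv2.resize(W['img'][150:240,200:320],(400,300),interpolation=cv2.INTER_CUBIC),cv2.resize(S['img'][y:y+60,x:x+80],(400,300),interpolation=cv2.INTER_CUBIC)]))
```

```text
[0.4763844 0.1096228 0.1150055] [-4.03022189  0.55661595 22.48031702] [-0.18354623  0.92087346  0.01271795] [-1.53554161e-04  9.91443940e-01  1.30526488e-01  1.31413815e-03]
```

View pics/m7.png

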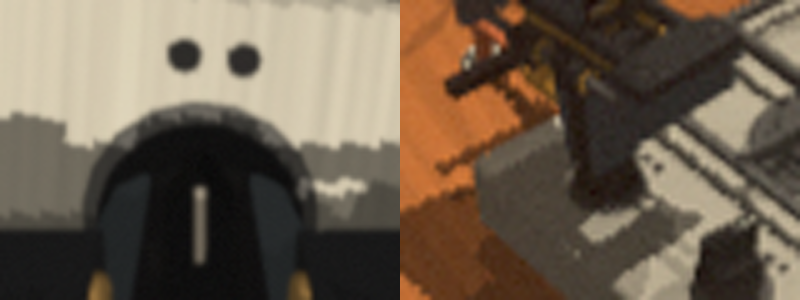

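The knob sits over the disc, its mark is still at (260,206)–(260,229) so it hasn't slipped, and the force jumped to 22 N at the predicted bottom height. Handing in.

```bash
python3 -c "
from bench import manip
print(manip.job_done())"
```

```text
the job is handed in; nothing more can be done
None
```

The job is handed in, with no verdict returned: the gas lever is at its shut stop, and the knob is keyed home on the stem and held pressed to the bottom (22 N at the expected height, no slip seen).

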